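Lock down the spring ejector of the tile press

TASK

Lock the tile press's spring ejector down with its keeper: set the keeper's foot plate in the open end of the channel, push the ejector down with it until the plate clears the teeth of the lips, and slide it under the lips until it bears firmly on the tip of the stop screw, without forcing the screw or the press. Then let go, so that the spring holds the plate up against the lips behind the teeth; leave the turtle, the rib and the dark wooden tool where they are.

Things in the scene. Friction and masses are not known exactly. Their poses are not given: they have to be found in the camera images.
- press: Fixed tile press: wooden base 214x130x12 mm, two aluminium side rails forming a channel along its x axis. Origin: on the channel's centre line, level with the base's underside; x is the slide direction, from the open end to the stop block; z up. Press frame, mm: rails' inner faces at y = -33 and 33, x -70 to 102, tops at z = 53; back wall's inner face at x = -60, top z = 53.
- press_mouth (a point): Middle of the open end of the press's channel, level with the rail tops (press frame, mm: -33, 0, 53). The keeper's foot plate goes down here: the opening is 54 mm long (x -60 to -6) and 66 mm wide. Axes as the press.
- press_lips (a point): Point on the centre line (press frame, mm: 0, 0, 46), level with the lips' undersides, at the inner edge of the teeth. Lips: x -6 to 84, z 46 to 53, one on either rail, reaching in to y = -19 and 19 (38 mm gap between). Under each lip's mouth hangs a 3 mm tooth: x -6 to 0, underside z = 43. A plate is trapped when wholly beyond x = 0 and risen against the lips.
- stop: Dark steel stop block 18x66x41 mm closing the channel's far end; origin: foot of its face towards the open end (press frame, mm: 84, 0, 12), axes as the press. From that face a 10 mm round brass stop screw (axis at z = 38.5 in the press frame) sticks out 4 to 34 mm towards the open end: it differs each time and is not measured, so feel for it. Seat the keeper on it with 6 to 15 N; over 20 N harms it.
- ejector (a joint): Depth in m of the spring ejector: 0 up, 0.019 at its hard bottom. The spring pushes up with about 3 N at the top, 11 N at the bottom. At 0.015 or deeper the keeper's foot plate, lying flat on it, passes below the teeth (aim for 0.017); with the plate held up against the lips it reads about 0.012. It moves straight down and does not tilt.
- ejector_top (a point): Point on the ejector's flat top (press frame x = -4, y = 0): steel bar 30 mm wide along the channel (press frame x -56 to 46 mm, then two prongs to x = 78 that pass beside the stop screw), top at z = 50 mm when up. Moves down with the ejector.
- keeper: Loose keeper, 0.14 to 0.28 kg, standing on its steel foot plate 44 (x) x 60 (y) x 8 mm; neck 18x22 mm up to z = 28; wooden collar 36x46 mm, z 28 to 34, on which fingertips may bear; wooden grip 18 (x) x 36 (y) mm, z 34 to 74. Origin: centre of the underside, z up. In the channel its x lies along the press's x, either way round; 3 mm play each side. Its polished plate drags 2 to 8 N when slid under the spring.
- clay_turtle: bystander: small grey-brown clay turtle, 72x112x30 mm, origin at the centre of its underside
- wood_rib: bystander: flat oval wooden rib, 56x103x16 mm, origin at the centre of its underside
- wood_wedge: bystander: slim dark-brown tapered wooden modelling tool, 23x110x14 mm, origin at the centre of its underside
Things that resemble listed ones, but are neither listed nor needed, are in the scene too. What is meant by the keeper is not blue, pink or turquoise, and is the smaller of those in its own colour.

How it is judged:
On the way, in this order (a step that is already met when the one before it is completed fails the run):
1. the keeper, in the open end of the channel, has pushed the ejector at least 13 mm down (value of joint ejector above 0.013 m and contact force between keeper and press above 2 N and x of keeper in the frame of press between -0.042 and -0.02 m), for 0.1 s.
2. the keeper, under the lips, bears on the stop screw with at least 5 N (contact force between keeper and stop above 5 N and x of keeper in the frame of press above 0.024 m), for 0.1 s.
At the end, for the whole second after the job is handed in: The keeper is let go and at rest, upright within 0.08 rad, its foot plate beyond the teeth (keeper origin at x = 23 to 61 mm in the press frame, underside at z = 36.5 to 40 mm) and held up against the lips by the ejector, which stays 10 to 13.5 mm down (x of keeper in the frame of press between 0.023 and 0.061 m and z of keeper in the frame of press between 0.0365 and 0.04 m and value of joint ejector between 0.01 and 0.0135 m and angle between keeper's own z axis and vertical below 0.08 rad and linear speed of keeper below 0.01 m/s); the robot touches nothing.
It fails at once if the keeper is forced against the stop screw or block with more than 20 N (contact force between keeper and stop above 20 N).
It fails at once if the press is rammed: more than 40 N between the keeper and the press as a whole (ejector, rails, lips and stop) (contact force between keeper and press above 40 N).
It fails at once if a bystander (turtle, rib or dark wooden tool) is shifted by more than 15 mm (distance of any of clay_turtle, wood_rib, wood_wedge from where it was at the start of the episode above 0.015 m).
It also fails if it takes over 67 s, if anything falls off the work surface, if the arm or the gripper's body presses on something with over 40 N, if the wrist force passes 120 N, or if a joint passes its speed limit or range.

ROBOT

A 6-joint arm with a two-finger parallel gripper is mounted at the origin on the work surface; the furniture and walls round the work are solid. World frame = base frame: x ahead of the robot, y to its left, z up, the work surface at z = 0. Lengths are in m, angles in rad, forces in N, time in s.
With the tool pointing down it reaches from about 0.35 to 0.975 m from the base axis. Payload 4.9 kg.
Tool frame: the origin (TCP) lies at the very end of the fingers, on their centre line; the grasp point (between the pads) lies 19 mm behind it; z points along the fingers, y is the line along which they close (so a half turn about z gives the same grasp; the last joint's range is limited). The gripper opens to 85 mm and grips with 20 to 120 N. Pads are 22 mm wide; open, the fingers measure 114 mm over their backs; the gripper's body (76 mm by 85 mm) begins 54 mm behind the grasp point. The pads swing forward as they close: fully open they stand 13 mm farther back than shut.
Start: joints at [1.066, 0.053, 1.613, -0, 1.476, -0.119], TCP at [0.235, 0.579, 0.231] pointing down, gripper open.
Joint ranges: [-3.01, 3.01], [-1.01, 2.22], [0.06, 2.58], [-1.02, 4.17], [0.09, 2.62], [-3.14, 3.14]. Speed limits (rad/s): [2.57, 2.57, 3.14, 3.14, 3.14, 3.14].

INTERFACE

Orientations are given as a unit quaternion [w, x, y, z].
In Python, from plant import state, optics, ticket, nets gives the robot as it stands. The module is installed in compiled form; this text tells all that it offers.
- The arm moves only by the shell command python3 -m inch 'ROWS' [OPENING]. ROWS is JSON, a list of rows, each an object of numbers: "dx", "dy", "dz": the shift along the tool's x, y, z as a fraction of full scale; "rx", "ry", "rz": the turn, a rotation vector about the tool's x, y, z as a fraction of full scale. In form: [{"dx": .., "dy": .., "dz": .., "rx": .., "ry": .., "rz": ..}, ...]. A call has 1 to 5 rows; each row is the pose to reach, as a shift and turn from the pose commanded when the call began, along the tool's axes at that moment; what a row does not reach only later rows make up. Full scale, the value 1, is 0.8 m for a shift and 1.5 rad for a turn. A row lasts 1/10 s, in which the tool goes at most 50 mm and 8.59 degrees, less where a joint would pass 70% of its speed; a pose out of reach is approached as far as the arm can. A call with a number of a shift or a turn outside -1 to 1 is refused whole. A call with a gripper value outside its range is refused whole. OPENING is the opening, from -1 (shut) to 1 (fully open), set as the call begins (- or left out, the last holds). The fingers move at their own pace and stop on an object; the grip force is fixed at half the most. Time passes only in rows, so rows that repeat a pose let the fingers close. It gives the time, the measured TCP pose, the force, the opening and the grip force at its end, in the units of the state.
- state(): the state, without advancing time (a new reading comes with each control period).
- optics.grab_frame(name): name is "side" or "top" or "wrist"; returns the picture (420x560x3 uint8, red, green, blue); there is no depth.
- optics.camera_info(name): a dict with "fx", "fy", "cx", "cy" (pixels), "R" (3x3) and "t" (3): a world point X has camera coordinates R X + t. Camera axes: x right, y down, z forward; pixel columns grow to the right and rows downward; lengths in m; the calibration is good to about 2 mm. The wrist camera is an equidistant fisheye: a pixel r from the principal point sees the ray r / f radians off the axis. A picture is of the moment at which its call begins: read the wrist's pose just before it. camera_info takes no time and is no camera call; for the wrist camera it gives the pose at the moment of the call.
- ticket.job_done(): hands the job in; it is judged then, once.
Trained networks look in the newest picture that a camera, given by its name, has taken for a name from the list of things; names that differ only in an ending like _2 or _b are one class to them, and where a whole thing is asked for, a point or a joint stands for the part that bears it (a point fixed in the world has none). Each returns a list of dicts, best first, with "confidence" (0 to 1); they miss things now and then, are a little off and sometimes report something else, mostly with a low value. They report only what shows in the picture. A call takes as long as a camera call. They do not tell look-alikes from the thing itself.
- nets.boxes_of(camera, name): "bbox" ([centre column, centre row, width, height] in pixels, round what is visible of it).
- nets.outline_of(camera, name): "pixels" (420x560 bool, what is visible of it) and "bbox" ([centre column, centre row, width, height] in pixels, round what is visible of it).
The state is a dict: "time": time; "joint_pos": joint angles; "joint_vel": joint speeds; "joint_efforts": joint torques, N m; "tool_pos": TCP position; "tool_rot": TCP orientation; "contact_force": force on the tool from outside, world axes, zero at the start; "ft_torque": the same for the moment, N m; "gripper_width": opening from 0.0 (shut) to 1.0 (fully open); "grasp_force": force on a finger pad.
Only numpy, scipy, OpenCV 4.12 (cv2) and the standard library are available. Lean on these libraries where they do the work, as an engineer would, in place of code of your own. Each camera call takes 0.05 s, during which the arm holds its last target. There are 200 camera calls.

## Working session

There is one attempt and no reset: what is moved stays moved. The work goes in short steps, Python scripts to look and compute and a shell command to move; the robot and the scene stay as the last step left them, time stands still between calls to the robot, and variables do not carry over. Pictures are saved under pics/ and viewed, at most 10 in all, crops included, and the job is handed in when it is done.

```bash
mkdir -p pics
python3 - <<'E'
from plant import state, optics
import cv2,numpy as np
for n in ("top","side"):
    im=optics.grab_frame(n); cv2.imwrite(f"pics/{n}0.png",im[:,:,::-1])
    c=optics.camera_info(n); print(n,c)
print(state())
E
```

```text
top {'fx': 480.0718341553698, 'fy': 480.0718341553698, 'cx': 265.9549506903905, 'cy': 214.1626602050886, 'R': array([[ 7.35899706e-04, -9.99793288e-01, -2.03184621e-02],
       [-9.87113070e-01,  2.52514925e-03, -1.60004408e-01],
       [ 1.60022640e-01,  2.01743667e-02, -9.86907164e-01]]), 't': array([0.05703488, 0.60582094, 1.0011098 ])}
side {'fx': 461.0577951872198, 'fy': 461.0577951872198, 'cx': 279.1248988931907, 'cy': 206.90900441641696, 'R': array([[ 0.9942687 , -0.10455811, -0.02230148],
       [-0.05555266, -0.32704936, -0.943373  ],
       [ 0.09134361,  0.93920515, -0.33098342]]), 't': array([-0.59124371,  0.12088804,  1.19370766])}
{'time': 0.1, 'joint_pos': array([ 1.06598601e+00,  5.32962857e-02,  1.61414541e+00,  1.09984899e-05,
        1.47601760e+00, -1.18983231e-01]), 'joint_vel': array([ 0.00129777, -0.00159276, -0.00436584,  0.0021415 , -0.00105857,
       -0.00027669]), 'joint_efforts': array([ 1.44154579e-03, -3.94901240e+01, -3.71363997e+01, -4.99739156e-05,
        3.90214656e-03,  4.57886017e-06]), 'tool_pos': array([0.23491623, 0.57856356, 0.23018933]), 'tool_rot': array([-2.91613210e-04,  1.91719631e-01,  9.81449292e-01, -8.86612129e-04]), 'contact_force': array([-0.80261418,  0.1777383 , -0.42324132]), 'ft_torque': array([-0.02577663, -0.01135615, -0.00968032]), 'grasp_force': 0.0, 'gripper_width': 0.999533549431916}
```

View pics/top0.png

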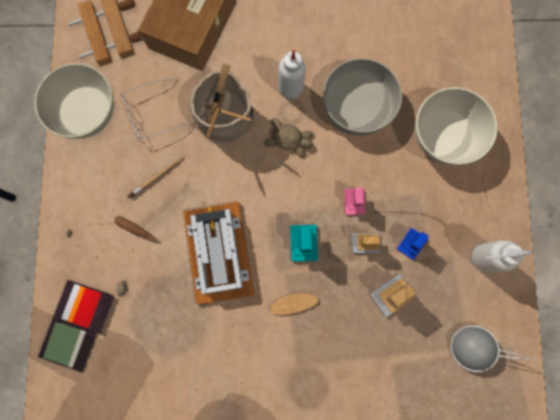

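View pics/side0.png

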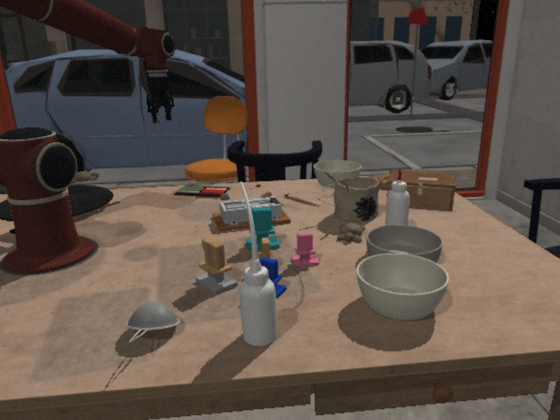

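The top view has five keeper-like things: teal (304,243), pink (354,201), blue (412,243), a small wood/steel one (366,242) and a larger wood/steel one (394,295). The small wood/steel one at (366,242) fits the description. The press is at (217,253), with the dark stop at its upper end, near (212,215). I'll check both in one close crop.

```bash
cat > h.py <<'E'
import numpy as np
from plant import optics,state,nets
from scipy.spatial.transform import Rotation as Ro
def w(p,z,cam="top"):
    c=optics.camera_info(cam); R=c["R"]; o=-R.T@c["t"]
    d=R.T@np.array([(p[0]-c["cx"])/c["fx"],(p[1]-c["cy"])/c["fy"],1.]); return o+d*(z-o[2])/d[2]
def px(X,cam="top"):
    c=optics.camera_info(cam); q=c["R"]@np.asarray(X,float)+c["t"]
    if cam=="wrist":
        th=np.arctan2(np.hypot(q[0],q[1]),q[2]); k=th/np.hypot(q[0],q[1])
        return np.array([c["cx"]+c["fx"]*k*q[0],c["cy"]+c["fy"]*k*q[1]])
    return np.array([c["cx"]+c["fx"]*q[0]/q[2],c["cy"]+c["fy"]*q[1]/q[2]])
def fish(p):  # ray from the wrist camera
    c=optics.camera_info("wrist"); v=np.array([p[0]-c["cx"],p[1]-c["cy"]]); r=np.hypot(*v); th=r/c["fx"]
    d=np.array([*(v/r*np.sin(th)),np.cos(th)]); R=c["R"]; return -R.T@c["t"],R.T@d
def wf(p,z):
    o,d=fish(p); return o+d*(z-o[2])/d[2]
def tool():
    s=state(); q=s["tool_rot"]; return s["tool_pos"],Ro.from_quat([q[1],q[2],q[3],q[0]]).as_matrix()
def rows(P,R):  # what to write for a target pose
    p,r=tool(); return np.round(r.T@(P-p)/0.8,4), np.round(Ro.from_matrix(r.T@R).as_rotvec()/1.5,4)
def down(yaw): # tool down, tool y (closing line) at angle yaw in the world
    y=np.array([np.cos(yaw),np.sin(yaw),0]); z=np.array([0,0,-1.]); return np.stack([np.cross(y,z),y,z],1)
E
python3 - <<'E'
from h import *
import cv2
im=cv2.imread("pics/top0.png")
a=cv2.resize(im[198:308,178:258],None,fx=5,fy=5,interpolation=cv2.INTER_CUBIC)
b=cv2.resize(im[198:308,340:420],None,fx=5,fy=5,interpolation=cv2.INTER_CUBIC)
cv2.imwrite("pics/crop1.png",np.hstack([a,b]))
print(w((366,242),.074),w((217,253),.053), w((290,136),0.02),w((295,304),.01),w((135,230),.01))
optics.grab_frame("top")
for n in("keeper","press","stop","ejector"):
    for d in nets.boxes_of("top",n): print(n,d)
E
```

```text
[ 0.54191042 -0.1549301   0.074     ] [0.52069747 0.16195821 0.053     ] [0.79330428 0.00169931 0.02      ] [ 0.41171221 -0.00681596  0.01      ] [0.57656664 0.35484262 0.01      ]
keeper {'bbox': [368.5, 246.2, 30.8, 16.9], 'confidence': 0.97}
keeper {'bbox': [304.8, 242.8, 32.9, 35.0], 'confidence': 0.88}
keeper {'bbox': [413.2, 243.2, 30.4, 30.3], 'confidence': 0.84}
keeper {'bbox': [356.0, 200.6, 21.7, 27.1], 'confidence': 0.76}
keeper {'bbox': [391.8, 297.4, 44.8, 44.0], 'confidence': 0.59}
press {'bbox': [221.1, 255.9, 71.5, 103.4], 'confidence': 0.87}
stop {'bbox': [208.5, 219.1, 31.8, 26.6], 'confidence': 0.69}
stop {'bbox': [219.4, 253.1, 67.1, 103.1], 'confidence': 0.62}
ejector {'bbox': [214.6, 255.1, 20.6, 62.6], 'confidence': 0.88}
ejector {'bbox': [217.1, 254.6, 71.3, 104.5], 'confidence': 0.54}
ejector {'bbox': [367.1, 244.7, 35.7, 17.2], 'confidence': 0.24}
```

View pics/crop1.png

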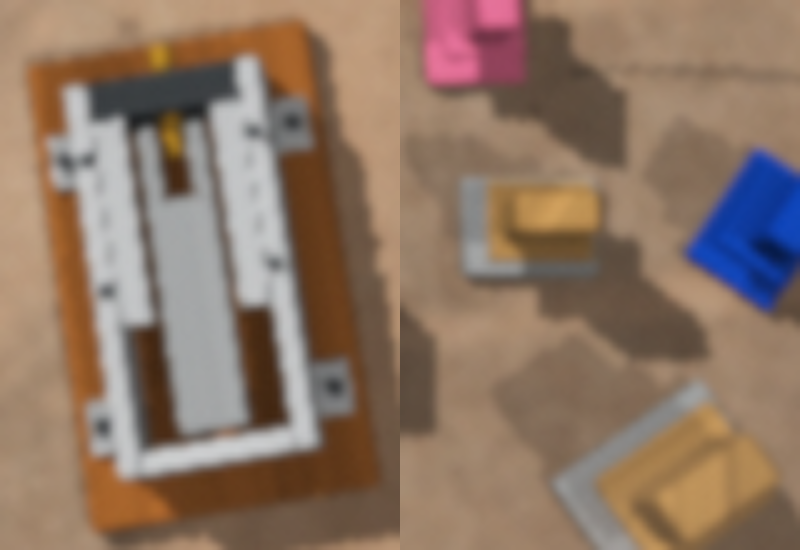

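In the crop, the keeper's steel plate spans (460–600, 178–278) and its grip top is centred at about (557,208), which is (371.4,239.6) in the full picture. It is smaller than the other wood/steel one, so the choice stands. The press is open at the bottom and the brass screw shows at (172,135). Next I'll fit the press pose.

Run:
```python
from h import *
from scipy.optimize import least_squares
Z=53
pts=[((120,478),-70,1,'Y',Z),((320,445),-70,-1,'Y',Z),((65,90),102,1,'Y',Z),((258,57),102,-1,'Y',Z),
((154,324),-6,1,19,Z),((240,306),-6,-1,19,Z),((181,433),-56,1,15,50),((249,425),-56,-1,15,50)]
def f(v):
    c,s=np.cos(v[2]),np.sin(v[2]);r=[]
    for p,x,sg,y,z in pts:
        y=sg*(v[3] if y=='Y' else y/1000); x=x/1000
        r+=list(px([v[0]+c*x-s*y,v[1]+s*x+c*y,z/1000])-np.array([178+p[0]/5,198+p[1]/5]))
    return r
s=least_squares(f,[.52,.16,.15,.04]); print("press",s.x,np.round(s.fun,1))
cr=lambda x,y:(340+(x-400)/5,198+y/5)
# keeper
g=[w(cr(*p),.074)[:2] for p in((513,190),(600,183),(600,230),(513,234))]
print("grip",np.mean(g,0),g)
pl=[w(cr(*p),.008)[:2] for p in((461,278),(600,278),(461,178))]
print("plate",pl,np.mean(pl[1:],0))
C=np.mean(g,0)
for yaw in(0,np.pi): print(rows(np.array([C[0],C[1],.034+.06]),down(yaw)))
```

```text
press [0.50957585 0.16161304 0.16613399 0.04296922] [ 0.   0.4 -0.2  0.3 -0.2 -0.6 -0.1 -0.6 -0.  -0.4  0.2  0.3  0.   0.7
  0.2 -0.1]
grip [ 0.54645891 -0.16620437] [array([ 0.55463661, -0.14819175]), array([ 0.55754978, -0.18487844]), array([ 0.53764608, -0.18413984]), array([ 0.53600315, -0.14760745])]
plate [array([ 0.52269645, -0.13573694]), array([ 0.52264273, -0.19765112]), array([ 0.56773115, -0.13699417])] [ 0.54518694 -0.16732264]
(array([-0.7111, -0.7165,  0.1716]), array([-3.0e-04,  1.0e-04,  7.9e-01]))
(array([-0.7111, -0.7165,  0.1716]), array([-2.0000e-04, -3.0000e-04, -1.3044e+00]))
```

```bash
R='{"dx":-0.217,"dy":-0.219,"dz":0.0}'
python3 -m inch '[{"dx":-0.043,"dy":-0.044},{"dx":-0.086,"dy":-0.088},{"dx":-0.13,"dy":-0.131},{"dx":-0.173,"dy":-0.175},{"dx":-0.21,"dy":-0.21}]' 0.2
python3 -m inch '[{"dx":-0.043,"dy":-0.044},{"dx":-0.086,"dy":-0.088},{"dx":-0.13,"dy":-0.131},{"dx":-0.173,"dy":-0.175},{"dx":-0.21,"dy":-0.21}]'
python3 -m inch '[{"dx":-0.043,"dy":-0.044},{"dx":-0.086,"dy":-0.088},{"dx":-0.13,"dy":-0.131},{"dx":-0.173,"dy":-0.175},{"dx":-0.21,"dy":-0.21}]'
python3 -c "
from h import *
print(rows(np.array([.546,-.167,.154]),down(0.0)))"
```

```text
(array([-0.7109, -0.7176,  0.0966]), array([-3.0e-04,  1.0e-04,  7.9e-01]))validation failed for argument at $[0]...
validation failed for argument at $[0]...
validation failed for argument at $[0]...
```

```bash
python3 -m inch '[{"dx":-0.043,"dy":-0.044,"dz":0,"rx":0,"ry":0,"rz":0},{"dx":-0.086,"dy":-0.088,"dz":0,"rx":0,"ry":0,"rz":0},{"dx":-0.13,"dy":-0.131,"dz":0,"rx":0,"ry":0,"rz":0},{"dx":-0.173,"dy":-0.175,"dz":0,"rx":0,"ry":0,"rz":0},{"dx":-0.21,"dy":-0.21,"dz":0,"rx":0,"ry":0,"rz":0}]' 0.2
python3 -m inch '[{"dx":-0.21,"dy":-0.21,"dz":0,"rx":0,"ry":0,"rz":0},{"dx":-0.21,"dy":-0.21,"dz":0,"rx":0,"ry":0,"rz":0},{"dx":-0.21,"dy":-0.21,"dz":0,"rx":0,"ry":0,"rz":0},{"dx":-0.21,"dy":-0.21,"dz":0,"rx":0,"ry":0,"rz":0},{"dx":-0.21,"dy":-0.21,"dz":0,"rx":0,"ry":0,"rz":0}]'
python3 -c "
from h import *
print(rows(np.array([.546,-.167,.154]),down(0.0)))"
```

```text
time: 0.85
tool_pos: [0.328, 0.3581, 0.2314]
tool_rot: [0.0, 0.192, 0.981, 0.0]
contact_force: [1.4, -0.1, 0.6]
gripper_width: 0.598
grasp_force: 0.0
time: 1.35
tool_pos: [0.4207, 0.1389, 0.2317]
tool_rot: [0.001, 0.192, 0.981, 0.0]
contact_force: [1.4, 0.2, 0.1]
gripper_width: 0.601
grasp_force: 0.0
(array([-0.2894, -0.2949,  0.0973]), array([7.00e-04, 6.00e-04, 7.89e-01]))
```

```bash
python3 -m inch '[{"dx":-0.29,"dy":-0.295,"dz":0.02,"rx":0,"ry":0,"rz":0.79},{"dx":-0.29,"dy":-0.295,"dz":0.02,"rx":0,"ry":0,"rz":0.79},{"dx":-0.29,"dy":-0.295,"dz":0.02,"rx":0,"ry":0,"rz":0.79},{"dx":-0.29,"dy":-0.295,"dz":0.02,"rx":0,"ry":0,"rz":0.79},{"dx":-0.29,"dy":-0.295,"dz":0.02,"rx":0,"ry":0,"rz":0.79}]'
python3 -c "
from h import *
print(rows(np.array([.546,-.167,.154]),down(0.0)))"
```

```text
time: 1.85
tool_pos: [0.5157, -0.0917, 0.2194]
tool_rot: [0.0, 0.541, 0.841, 0.0]
contact_force: [0.9, 1.0, 0.9]
gripper_width: 0.601
grasp_force: 0.0
(array([-0.1013, -0.0047,  0.0818]), array([6.000e-04, 1.000e-04, 2.855e-01]))
```

```bash
python3 -m inch '[{"dx":-0.1013,"dy":-0.0047,"dz":0.0818,"rx":0,"ry":0,"rz":0.2855},{"dx":-0.1013,"dy":-0.0047,"dz":0.0818,"rx":0,"ry":0,"rz":0.2855},{"dx":-0.1013,"dy":-0.0047,"dz":0.0818,"rx":0,"ry":0,"rz":0.2855},{"dx":-0.1013,"dy":-0.0047,"dz":0.0818,"rx":0,"ry":0,"rz":0.2855}]'
python3 - <<'E'
from h import *
import cv2
im=optics.grab_frame("wrist"); cv2.imwrite("pics/wr1.png",im[:,:,::-1])
for X in([.546,-.167,.074],[.555,-.149,.074],[.537,-.185,.074]): print(px(X,"wrist"))
c=optics.camera_info("wrist");print(c["fx"],-c["R"].T@c["t"],c["R"],tool())
E
```

```text
time: 2.25
tool_pos: [0.5451, -0.1654, 0.1516]
tool_rot: [-0.002, 0.705, 0.709, -0.001]
contact_force: [-0.2, 0.5, -0.7]
gripper_width: 0.597
grasp_force: 0.0
[280.87316009 222.4673628 ]
[293.82918177 198.60327149]
[268.54048937 245.12553259]
325.19226210127806 [ 0.54527804 -0.08740815  0.29549565] [[ 0.99996103  0.00876339 -0.00107129]
 [ 0.00867928 -0.95355467  0.30109495]
 [ 0.00161708 -0.30109251 -0.95359356]] (array([ 0.54572729, -0.16488418,  0.15321648]), array([[-8.46798062e-03,  9.99963507e-01, -1.13051249e-03],
       [ 9.99963887e-01,  8.46878678e-03,  7.10217866e-04],
       [ 7.19766017e-04, -1.12445755e-03, -9.99999109e-01]]))
```

View pics/wr1.png

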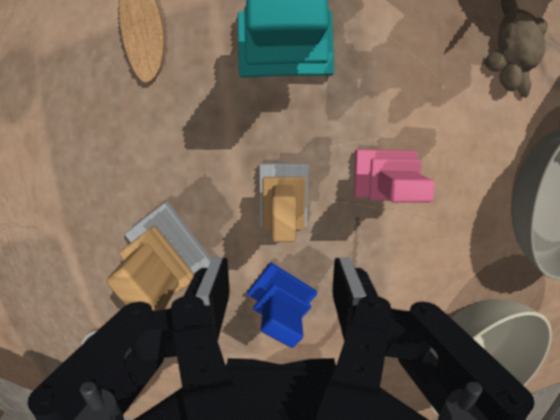

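Run:
```python
import cv2
im=cv2.imread("pics/wr1.png")
cv2.imwrite("pics/wr1c.png",cv2.resize(im[150:255,245:325],None,fx=5.5,fy=5.5,interpolation=cv2.INTER_CUBIC))
```

```text
(no output)
```

View pics/wr1c.png

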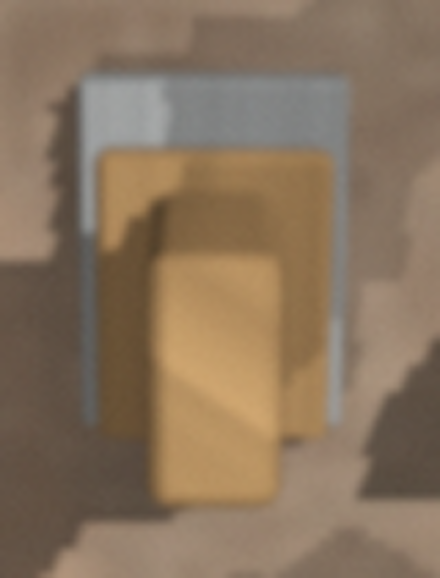

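The grip top is centred at crop (216,378), i.e. (284.3,218.8), and is square to the picture. The plate spans crop columns 80–350.

Run:
```python
from h import *
q=lambda x,y:(245+x/5.5,150+y/5.5)
g=[wf(q(*p),.074)[:2] for p in((155,255),(277,255),(279,502),(153,502))]; print(g,np.mean(g,0))
p=[wf(q(*p),.008)[:2] for p in((80,76),(350,76))];print(p)
C=np.mean(g,0)
print(rows(np.array([C[0],C[1],.038]),down(0.0)))
```

```text
[array([ 0.54039504, -0.14749451]), array([ 0.5560514 , -0.14734761]), array([ 0.55712331, -0.18170312]), array([ 0.54017986, -0.18184557])] [ 0.5484374 -0.1645977]
[array([ 0.52663516, -0.13528191]), array([ 0.57056682, -0.13484286])]
(array([0.0002, 0.0036, 0.144 ]), array([-0.0008, -0.0005,  0.0056]))
```

```bash
python3 -m inch '[{"dx":0,"dy":0.0035,"dz":0.05,"rx":0,"ry":0,"rz":0.0056},{"dx":0,"dy":0.0035,"dz":0.1,"rx":0,"ry":0,"rz":0.0056},{"dx":0,"dy":0.0035,"dz":0.144,"rx":0,"ry":0,"rz":0.0056},{"dx":0,"dy":0.0035,"dz":0.144,"rx":0,"ry":0,"rz":0.0056}]'
python3 -m inch '[{"dx":0,"dy":0,"dz":0,"rx":0,"ry":0,"rz":0},{"dx":0,"dy":0,"dz":0,"rx":0,"ry":0,"rz":0},{"dx":0,"dy":0,"dz":0,"rx":0,"ry":0,"rz":0},{"dx":0,"dy":0,"dz":0,"rx":0,"ry":0,"rz":0},{"dx":0,"dy":0,"dz":0,"rx":0,"ry":0,"rz":0}]' -1
python3 -m inch '[{"dx":0,"dy":0,"dz":0,"rx":0,"ry":0,"rz":0},{"dx":0,"dy":0,"dz":0,"rx":0,"ry":0,"rz":0},{"dx":0,"dy":0,"dz":0,"rx":0,"ry":0,"rz":0}]'
```

```text
time: 2.7
tool_pos: [0.5452, -0.162, 0.0344]
tool_rot: [-0.004, 0.706, 0.708, -0.002]
contact_force: [-1.3, 0.8, -0.4]
gripper_width: 0.598
grasp_force: 0.0
time: 3.2
tool_pos: [0.5512, -0.1654, 0.0422]
tool_rot: [0.003, 0.708, 0.707, 0.001]
contact_force: [-0.7, 1.9, 7.0]
gripper_width: 0.2
grasp_force: 60.2
time: 3.5
tool_pos: [0.5512, -0.1654, 0.0422]
tool_rot: [0.003, 0.708, 0.707, 0.001]
contact_force: [0.6, 0.8, 6.7]
gripper_width: 0.2
grasp_force: 60.2
```

```bash
python3 -m inch '[{"dx":0,"dy":0,"dz":-0.05,"rx":0,"ry":0,"rz":0},{"dx":0,"dy":0,"dz":-0.1,"rx":0,"ry":0,"rz":0},{"dx":0,"dy":0,"dz":-0.16,"rx":0,"ry":0,"rz":0},{"dx":0,"dy":0,"dz":-0.2,"rx":0,"ry":0,"rz":0},{"dx":0,"dy":0,"dz":-0.2,"rx":0,"ry":0,"rz":0}]'
python3 - <<'E'
from h import *
P=np.array([.50957585,.16161304]);a=.166
m=P-.033*np.array([np.cos(a),np.sin(a)]); print(m)
print(rows(np.array([m[0],m[1],.2]),down(a)))
E
```

```text
time: 4.0
tool_pos: [0.5521, -0.166, 0.2063]
tool_rot: [0.006, 0.708, 0.707, 0.002]
contact_force: [0.9, -0.2, -0.8]
gripper_width: 0.2
grasp_force: 59.8
[0.47702948 0.15616016]
(array([ 0.4027, -0.0944,  0.0046]), array([ 0.0076,  0.0042, -0.1115]))
```

```bash
python3 -m inch '[{"dx":0.06,"dy":-0.014,"dz":0.0,"rx":0.0,"ry":0,"rz":-0.02},{"dx":0.12,"dy":-0.028,"dz":0.0,"rx":0.0,"ry":0,"rz":-0.045},{"dx":0.18,"dy":-0.042,"dz":0.0,"rx":0.0,"ry":0,"rz":-0.07},{"dx":0.24,"dy":-0.056,"dz":0.0,"rx":0.0,"ry":0,"rz":-0.09},{"dx":0.3,"dy":-0.07,"dz":0.0,"rx":0.0076,"ry":0.0042,"rz":-0.1115}]'
python3 - <<'E'
from h import *
print(rows(np.array([.477,.1562,.16]),down(.166)))
E
```

```text
time: 4.5
tool_pos: [0.4912, 0.0772, 0.1966]
tool_rot: [-0.007, 0.646, 0.763, -0.003]
contact_force: [-0.1, 0.3, -3.0]
gripper_width: 0.202
grasp_force: 59.7
(array([ 0.0999, -0.0005,  0.0466]), array([-0.0089, -0.0053,  0.0005]))
```

```bash
python3 -m inch '[{"dx":0.05,"dy":0,"dz":0.015,"rx":0,"ry":0,"rz":0},{"dx":0.08,"dy":0,"dz":0.03,"rx":0,"ry":0,"rz":0},{"dx":0.1,"dy":0,"dz":0.035,"rx":0,"ry":0,"rz":0},{"dx":0.1,"dy":0,"dz":0.035,"rx":0,"ry":0,"rz":0},{"dx":0.1,"dy":0,"dz":0.035,"rx":0,"ry":0,"rz":0}]'
python3 - <<'E'
from h import *
import cv2
print(rows(np.array([.477,.1562,.16]),down(.166)))
cv2.imwrite("pics/wr2.png",cv2.resize(optics.grab_frame("wrist")[:,:,::-1],None,fx=1.4,fy=1.4,interpolation=cv2.INTER_CUBIC))
P=np.array([.50957585,.16161304]);a=.166;c,s=np.cos(a),np.sin(a)
for x,y,z in((-70,43,53),(-70,-43,53),(102,43,53),(102,-43,53),(-6,19,53),(-6,-19,53),(-60,33,53),(-60,-33,53)):
    x/=1e3;y/=1e3; print(x,y,px([P[0]+c*x-s*y,P[1]+s*x+c*y,z/1e3],"wrist")*1.4)
E
```

```text
time: 5.0
tool_pos: [0.4789, 0.1543, 0.1698]
tool_rot: [-0.007, 0.646, 0.763, -0.003]
contact_force: [-0.1, 0.0, -2.7]
gripper_width: 0.202
grasp_force: 59.6
(array([ 0.0026, -0.0018,  0.0124]), array([-0.0086, -0.0045,  0.0003]))
-0.07 0.043 [327.43547421 211.71062837]
-0.07 -0.043 [332.88787624 349.00975823]
0.102 0.043 [610.57157387 217.83505013]
0.102 -0.043 [594.43961427 346.85408925]
-0.006 0.019 [437.7261388  252.31312058]
-0.006 -0.019 [436.0097473  313.61843237]
-0.06 0.033 [344.93276022 228.5530672 ]
-0.06 -0.033 [348.06884432 334.52680766]
```

View pics/wr2.png

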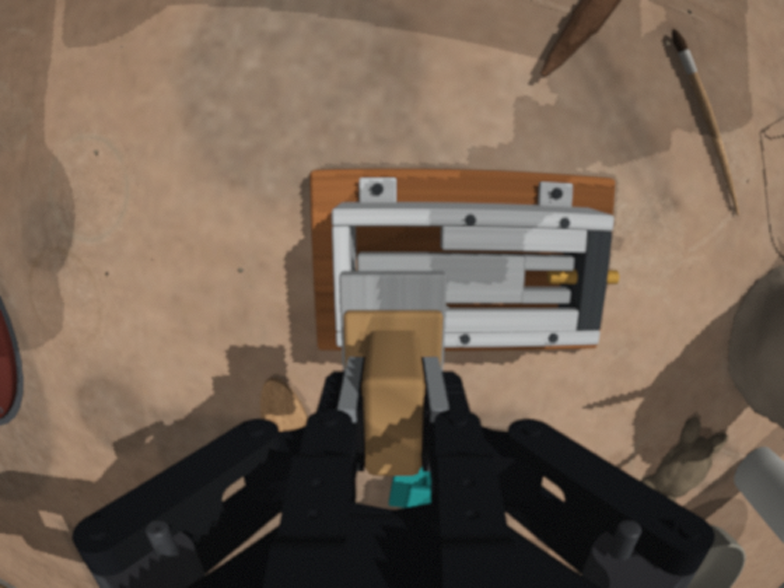

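The plate's far edge runs (342,272)–(445,270). The press rail corners are at (333,208), (337,346), (613,214) and (600,343), and the lip inner corners at (442,249) and (443,310). The last two sit about 5 px off the prediction. I'll refit the press from this view.

```bash
cat > fit.py <<'E'
from h import *
from scipy.optimize import least_squares
Z=53
pts=[((333,208),-70,43,Z),((337,346),-70,-43,Z),((613,214),102,43,Z),((600,343),102,-43,Z),((442,249),-6,19,Z),((443,310),-6,-19,Z)]
def f(v):
    c,s=np.cos(v[2]),np.sin(v[2]);r=[]
    for p,x,y,z in pts:
        x/=1e3;y/=1e3
        r+=list(px([v[0]+c*x-s*y,v[1]+s*x+c*y,z/1e3],"wrist")-np.array(p)/1.4)
    return r
s=least_squares(f,[.52,.16,.15]);v=s.x; print("press",v,np.round(s.fun,1))
p,R=tool(); print("tcp",p, "yaw",np.arctan2(R[1,1],R[0,1]))
zt=p[2]-.0422+.008
A,B=[wf(np.array(q)/1.4,zt) for q in((342,272),(445,270))]
e=(B-A)[:2];L=np.hypot(*e);e/=L;n=np.array([e[1],-e[0]])
K=(A+B)[:2]/2+n*.030
print("width",L,"yaw",np.arctan2(e[1],e[0]),"keeper",K,"minus tcp in tool",R.T@np.array([*(K-p[:2]),0]))
c,sn=np.cos(v[2]),np.sin(v[2]);rel=K-v[:2];print("keeper in press",c*rel[0]+sn*rel[1],-sn*rel[0]+c*rel[1])
E
python3 fit.py
```

```text
press [0.51218478 0.16434732 0.17051272] [-0.6  0.2  0.6  0.2  1.3 -0.2 -0.5 -0.   0.6 -0.3 -1.3  0.1]
tcp [0.47935572 0.15396609 0.17042007] yaw 0.16548457502799757
width 0.04149145447958206 yaw 0.18892805793514145 keeper [0.47981811 0.15551387] minus tcp in tool [1.45049710e-03 7.10986641e-04 1.31262990e-06]
keeper in press -0.033396214141677545 -0.0032131210505090824
```

```bash
sed -i 's/^zt=.*/import sys; zt=p[2]-float(sys.argv[1])+.008/' fit.py; python3 fit.py .053|tail -2
python3 - <<'E'
from h import *
p,R=tool(); a=.17; t=np.array([-np.sin(a),np.cos(a),0])
print(rows(p+.003*t-[0,0,.055],down(.167)))
E
```

```text
width 0.04402384861060791 yaw 0.1889280579351414 keeper [0.48016291 0.15277665] minus tcp in tool [-1.30607898e-03  6.00186966e-04 -1.59449022e-05]
keeper in press -0.03352088094964824 -0.005969158826322821
(array([0.0033, 0.0008, 0.0688]), array([-0.0079, -0.0045, -0.001 ]))
```

```bash
python3 -m inch '[{"dx":0.0045,"dy":0.0008,"dz":0.02,"rx":-0.008,"ry":-0.0045,"rz":0},{"dx":0.0045,"dy":0.0008,"dz":0.04,"rx":-0.008,"ry":-0.0045,"rz":0},{"dx":0.0045,"dy":0.0008,"dz":0.05,"rx":-0.008,"ry":-0.0045,"rz":0},{"dx":0.0045,"dy":0.0008,"dz":0.05,"rx":-0.008,"ry":-0.0045,"rz":0}]'
python3 - <<'E'
from h import *
import cv2
im=optics.grab_frame("wrist")[:,:,::-1]; cv2.imwrite("pics/wr3f.png",im)
cv2.imwrite("pics/wr3.png",cv2.resize(im[130:290,210:450],None,fx=3.3,fy=3.3,interpolation=cv2.INTER_CUBIC))
print(rows(np.array([.477,.16,.13]),down(.167)),tool()[0])
E
```

```text
time: 5.45
tool_pos: [0.4784, 0.1575, 0.1298]
tool_rot: [-0.001, 0.647, 0.763, -0.001]
contact_force: [0.1, 0.4, -3.0]
gripper_width: 0.2
grasp_force: 59.6
(array([ 0.0032, -0.0022,  0.0011]), array([ 0.0001, -0.0002, -0.0016])) [0.47912081 0.15773293 0.13085678]
```

View pics/wr3.png

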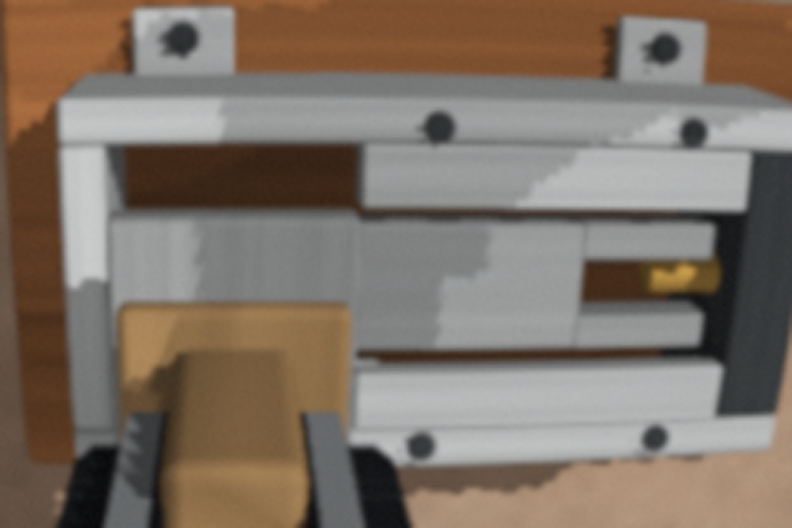

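The plate's far edge runs crop (110,214)–(357,214) and the collar's far edge (121,305)–(350,305). I'll fit the press from (60,100), (108,146), (360,147), (362,210), (748,210) and (357,372), and fit the keeper jointly.

```bash
cat > fit2.py <<'E'
from h import *
from scipy.optimize import least_squares
T=lambda q:(210+q[0]/3.3,130+q[1]/3.3)
def fit(pts,x0,zfree):
    def f(v):
        c,s=np.cos(v[2]),np.sin(v[2]);r=[]
        for p,x,y,z in pts:
            x/=1e3;y/=1e3;z=z/1e3+(v[3] if zfree else 0)
            r+=list(px([v[0]+c*x-s*y,v[1]+s*x+c*y,z],"wrist")-np.array(T(p)))
        return r
    s=least_squares(f,x0); print(s.x,np.round(s.fun,1)); return s.x
P=fit([((60,100),-70,43,53),((108,146),-60,33,53),((360,147),-6,33,53),((362,210),-6,19,53),((748,210),84,19,53),((357,372),-6,-19,53)],[.51,.16,.17],0)
K=fit([((110,214),-22,30,8),((357,214),22,30,8),((121,305),-18,23,34),((350,305),18,23,34)],[.48,.158,.17,.08],1)
c,s=np.cos(P[2]),np.sin(P[2]);rel=K[:2]-P[:2];print("keeper in press",c*rel[0]+s*rel[1],-s*rel[0]+c*rel[1],K[2]-P[2])
p,R=tool();print("K-tcp tool",R.T@(np.array([K[0],K[1],K[3]])-p))
E
python3 fit2.py
```

```text
[0.51249505 0.16426611 0.17169867] [-0.6  0.1 -0.4  0.2  1.3 -0.7  0.2 -0.2 -0.8  0.2  0.1  0.5]
[0.47988316 0.15619415 0.16608135 0.08216752] [ 0.1  0.7  0.5  0.7 -0.5 -0.6  0.1 -0.7]
keeper in press -0.03351150464489198 -0.00238131944289768 -0.005617318626877865
K-tcp tool [-0.00166071  0.00049026  0.04868875]
```

```bash
python3 -m inch '[{"dx":0.003,"dy":0,"dz":0.006,"rx":0,"ry":0,"rz":0.003},{"dx":0.003,"dy":0,"dz":0.016,"rx":0,"ry":0,"rz":0.003},{"dx":0.003,"dy":0,"dz":0.024,"rx":0,"ry":0,"rz":0.003},{"dx":0.003,"dy":0,"dz":0.03,"rx":0,"ry":0,"rz":0.003},{"dx":0.003,"dy":0,"dz":0.03,"rx":0,"ry":0,"rz":0.003}]'
python3 -m inch '[{"dx":0,"dy":0,"dz":0.003,"rx":0,"ry":0,"rz":0},{"dx":0,"dy":0,"dz":0.005,"rx":0,"ry":0,"rz":0},{"dx":0,"dy":0,"dz":0.007,"rx":0,"ry":0,"rz":0},{"dx":0,"dy":0,"dz":0.009,"rx":0,"ry":0,"rz":0},{"dx":0,"dy":0,"dz":0.009,"rx":0,"ry":0,"rz":0}]'
```

```text
time: 6.0
tool_pos: [0.478, 0.1607, 0.1059]
tool_rot: [-0.001, 0.648, 0.762, -0.0]
contact_force: [0.2, 0.4, -2.2]
gripper_width: 0.203
grasp_force: 59.6
time: 6.5
tool_pos: [0.4787, 0.1607, 0.0998]
tool_rot: [0.0, 0.648, 0.762, 0.0]
contact_force: [0.7, -0.1, -2.3]
gripper_width: 0.199
grasp_force: 59.6
```

```bash
for i in 1; do python3 -m inch '[{"dx":0,"dy":0,"dz":0.003,"rx":0,"ry":0,"rz":0},{"dx":0,"dy":0,"dz":0.005,"rx":0,"ry":0,"rz":0},{"dx":0,"dy":0,"dz":0.005,"rx":0,"ry":0,"rz":0}]'; done
python3 -m inch '[{"dx":0,"dy":0,"dz":0.003,"rx":0,"ry":0,"rz":0},{"dx":0,"dy":0,"dz":0.005,"rx":0,"ry":0,"rz":0},{"dx":0,"dy":0,"dz":0.005,"rx":0,"ry":0,"rz":0}]'
```

```text
time: 6.8
tool_pos: [0.4786, 0.1608, 0.0956]
tool_rot: [-0.0, 0.648, 0.762, 0.0]
contact_force: [-0.4, -0.4, -2.5]
gripper_width: 0.201
grasp_force: 59.6
time: 7.1
tool_pos: [0.479, 0.1608, 0.0922]
tool_rot: [0.0, 0.648, 0.762, 0.001]
contact_force: [-2.3, 0.3, 0.7]
gripper_width: 0.202
grasp_force: 60.1
```

```bash
python3 -m inch '[{"dx":0,"dy":0,"dz":0.003,"rx":0,"ry":0,"rz":0},{"dx":0,"dy":0,"dz":0.006,"rx":0,"ry":0,"rz":0},{"dx":0,"dy":0,"dz":0.008,"rx":0,"ry":0,"rz":0},{"dx":0,"dy":0,"dz":0.008,"rx":0,"ry":0,"rz":0}]'
python3 -m inch '[{"dx":0,"dy":0,"dz":0.003,"rx":0,"ry":0,"rz":0},{"dx":0,"dy":0,"dz":0.006,"rx":0,"ry":0,"rz":0},{"dx":0,"dy":0,"dz":0.008,"rx":0,"ry":0,"rz":0},{"dx":0,"dy":0,"dz":0.008,"rx":0,"ry":0,"rz":0}]'
```

```text
time: 7.5
tool_pos: [0.4794, 0.1609, 0.086]
tool_rot: [0.001, 0.648, 0.762, 0.001]
contact_force: [0.4, 0.3, 3.7]
gripper_width: 0.2
grasp_force: 60.6
time: 7.9
tool_pos: [0.4794, 0.1609, 0.0796]
tool_rot: [0.001, 0.648, 0.762, 0.001]
contact_force: [-0.6, 0.5, 5.6]
gripper_width: 0.202
grasp_force: 61.0
```

```bash
python3 -m inch '[{"dx":0,"dy":0,"dz":0.003,"rx":0,"ry":0,"rz":0},{"dx":0,"dy":0,"dz":0.006,"rx":0,"ry":0,"rz":0},{"dx":0,"dy":0,"dz":0.0065,"rx":0,"ry":0,"rz":0},{"dx":0,"dy":0,"dz":0.0065,"rx":0,"ry":0,"rz":0}]'
python3 -c "
from h import *
P=np.array([.5122,.1643]);a=.1707;d=np.array([np.cos(a),np.sin(a),0]);p,R=tool();print(p,R.T@d, R[:,2], state()['contact_force'])
print(rows(p,down(.1707)))"
```

```text
time: 8.3
tool_pos: [0.4795, 0.1609, 0.0749]
tool_rot: [0.001, 0.648, 0.762, 0.001]
contact_force: [-1.5, 0.1, 7.6]
gripper_width: 0.199
grasp_force: 61.2
[0.4794802  0.16093923 0.07485407] [0.00959174 0.99995146 0.00225355] [ 2.13756874e-03  8.65646463e-04 -9.99997341e-01] [-1.52132853  0.08763639  7.62307247]
(array([0., 0., 0.]), array([ 0.0015, -0.0003, -0.0064]))
```

```bash
python3 -m inch '[{"dx":0.0001,"dy":0.006,"dz":0,"rx":0,"ry":0,"rz":-0.003},{"dx":0.0001,"dy":0.012,"dz":0,"rx":0.0015,"ry":0,"rz":-0.003},{"dx":0.0002,"dy":0.018,"dz":0,"rx":0.0015,"ry":0,"rz":-0.003},{"dx":0.0002,"dy":0.02,"dz":0,"rx":0.0015,"ry":0,"rz":-0.003}]'
```

```text
time: 8.7
tool_pos: [0.4949, 0.1635, 0.0746]
tool_rot: [-0.001, 0.646, 0.763, -0.001]
contact_force: [-3.9, -1.2, 8.0]
gripper_width: 0.201
grasp_force: 61.3
```

```bash
python3 -m inch '[{"dx":0.0,"dy":0.007,"dz":0,"rx":0,"ry":0,"rz":0},{"dx":0.0001,"dy":0.014,"dz":0,"rx":0,"ry":0,"rz":0},{"dx":0.0001,"dy":0.021,"dz":0,"rx":0,"ry":0,"rz":0},{"dx":0.0002,"dy":0.025,"dz":0,"rx":0,"ry":0,"rz":0}]'
python3 -m inch '[{"dx":0.0,"dy":0.006,"dz":0,"rx":0,"ry":0,"rz":0},{"dx":0.0001,"dy":0.012,"dz":0,"rx":0,"ry":0,"rz":0},{"dx":0.0001,"dy":0.018,"dz":0,"rx":0,"ry":0,"rz":0},{"dx":0.0001,"dy":0.018,"dz":0,"rx":0,"ry":0,"rz":0}]'
```

```text
time: 9.1
tool_pos: [0.5146, 0.167, 0.0746]
tool_rot: [-0.001, 0.646, 0.763, -0.001]
contact_force: [-3.7, -1.2, 8.2]
gripper_width: 0.199
grasp_force: 61.2
time: 9.5
tool_pos: [0.5293, 0.1696, 0.0748]
tool_rot: [-0.0, 0.646, 0.763, 0.0]
contact_force: [-1.4, -0.0, 7.8]
gripper_width: 0.203
grasp_force: 61.2
```

```bash
python3 -m inch '[{"dx":0.0,"dy":0.003,"dz":0,"rx":0,"ry":0,"rz":0},{"dx":0.0,"dy":0.006,"dz":0,"rx":0,"ry":0,"rz":0},{"dx":0.0001,"dy":0.009,"dz":0,"rx":0,"ry":0,"rz":0},{"dx":0.0001,"dy":0.011,"dz":0,"rx":0,"ry":0,"rz":0}]'
python3 -m inch '[{"dx":0.0,"dy":0.002,"dz":0,"rx":0,"ry":0,"rz":0},{"dx":0.0,"dy":0.004,"dz":0,"rx":0,"ry":0,"rz":0},{"dx":0.0,"dy":0.005,"dz":0,"rx":0,"ry":0,"rz":0}]'
python3 -m inch '[{"dx":0.0,"dy":0.002,"dz":0,"rx":0,"ry":0,"rz":0},{"dx":0.0,"dy":0.004,"dz":0,"rx":0,"ry":0,"rz":0},{"dx":0.0,"dy":0.005,"dz":0,"rx":0,"ry":0,"rz":0}]'
```

```text
time: 9.9
tool_pos: [0.5372, 0.171, 0.0746]
tool_rot: [-0.001, 0.646, 0.763, -0.001]
contact_force: [-3.6, -0.4, 7.9]
gripper_width: 0.2
grasp_force: 61.1
time: 10.2
tool_pos: [0.5411, 0.1716, 0.0746]
tool_rot: [-0.001, 0.646, 0.763, -0.001]
contact_force: [-3.4, -0.3, 9.1]
gripper_width: 0.202
grasp_force: 61.2
time: 10.5
tool_pos: [0.545, 0.1723, 0.0746]
tool_rot: [-0.001, 0.646, 0.763, -0.001]
contact_force: [-2.6, -0.7, 8.1]
gripper_width: 0.203
grasp_force: 61.2
```

```bash
python3 -m inch '[{"dx":0.0,"dy":0.002,"dz":0,"rx":0,"ry":0,"rz":0},{"dx":0.0,"dy":0.003,"dz":0,"rx":0,"ry":0,"rz":0},{"dx":0.0,"dy":0.003,"dz":0,"rx":0,"ry":0,"rz":0}]'
python3 -m inch '[{"dx":0.0,"dy":0.002,"dz":0,"rx":0,"ry":0,"rz":0},{"dx":0.0,"dy":0.003,"dz":0,"rx":0,"ry":0,"rz":0},{"dx":0.0,"dy":0.003,"dz":0,"rx":0,"ry":0,"rz":0}]'
```

```text
time: 10.8
tool_pos: [0.5475, 0.1727, 0.0746]
tool_rot: [-0.001, 0.646, 0.763, -0.001]
contact_force: [-2.2, -0.5, 7.6]
gripper_width: 0.203
grasp_force: 61.2
time: 11.1
tool_pos: [0.5498, 0.1731, 0.0746]
tool_rot: [-0.001, 0.646, 0.763, -0.001]
contact_force: [-2.8, -1.1, 7.9]
gripper_width: 0.206
grasp_force: 61.1
```

```bash
python3 -m inch '[{"dx":0.0,"dy":0.001,"dz":0,"rx":0,"ry":0,"rz":0},{"dx":0.0,"dy":0.002,"dz":0,"rx":0,"ry":0,"rz":0},{"dx":0.0,"dy":0.002,"dz":0,"rx":0,"ry":0,"rz":0}]'
python3 -m inch '[{"dx":0.0,"dy":0.001,"dz":0,"rx":0,"ry":0,"rz":0},{"dx":0.0,"dy":0.002,"dz":0,"rx":0,"ry":0,"rz":0},{"dx":0.0,"dy":0.002,"dz":0,"rx":0,"ry":0,"rz":0}]'
```

```text
time: 11.4
tool_pos: [0.5513, 0.1733, 0.0746]
tool_rot: [-0.001, 0.646, 0.763, -0.001]
contact_force: [-2.8, -0.8, 6.8]
gripper_width: 0.2
grasp_force: 61.1
time: 11.7
tool_pos: [0.5529, 0.1736, 0.0746]
tool_rot: [-0.001, 0.646, 0.763, -0.001]
contact_force: [-3.8, -0.0, 7.8]
gripper_width: 0.203
grasp_force: 61.2
```

```bash
python3 -m inch '[{"dx":0.0,"dy":0.001,"dz":0,"rx":0,"ry":0,"rz":0},{"dx":0.0,"dy":0.001,"dz":0,"rx":0,"ry":0,"rz":0}]'
python3 -m inch '[{"dx":0.0,"dy":0.001,"dz":0,"rx":0,"ry":0,"rz":0},{"dx":0.0,"dy":0.001,"dz":0,"rx":0,"ry":0,"rz":0}]'
```

```text
time: 11.9
tool_pos: [0.5535, 0.1737, 0.0745]
tool_rot: [-0.001, 0.646, 0.763, -0.001]
contact_force: [-3.2, -0.9, 8.4]
gripper_width: 0.202
grasp_force: 61.3
time: 12.1
tool_pos: [0.5536, 0.1737, 0.0743]
tool_rot: [-0.001, 0.646, 0.763, -0.001]
contact_force: [-5.8, -0.0, 8.9]
gripper_width: 0.202
grasp_force: 61.3
```

```bash
python3 -m inch '[{"dx":0.0,"dy":0.001,"dz":0,"rx":0,"ry":0,"rz":0},{"dx":0.0,"dy":0.001,"dz":0,"rx":0,"ry":0,"rz":0}]'
```

```text
time: 12.3
tool_pos: [0.5537, 0.1738, 0.074]
tool_rot: [-0.002, 0.646, 0.763, -0.002]
contact_force: [-6.5, -1.9, 9.7]
gripper_width: 0.206
grasp_force: 61.4
```

```bash
python3 -m inch '[{"dx":0.0,"dy":0.001,"dz":0,"rx":0,"ry":0,"rz":0},{"dx":0.0,"dy":0.001,"dz":0,"rx":0,"ry":0,"rz":0}]'
python3 -m inch '[{"dx":0.0,"dy":0.0005,"dz":0,"rx":0,"ry":0,"rz":0},{"dx":0.0,"dy":0.0005,"dz":0,"rx":0,"ry":0,"rz":0}]'
```

```text
time: 12.5
tool_pos: [0.5539, 0.1738, 0.0738]
tool_rot: [-0.003, 0.646, 0.763, -0.003]
contact_force: [-8.8, -2.4, 10.5]
gripper_width: 0.204
grasp_force: 61.5
time: 12.7
tool_pos: [0.5539, 0.1738, 0.0737]
tool_rot: [-0.003, 0.646, 0.763, -0.003]
contact_force: [-9.2, -2.4, 9.8]
gripper_width: 0.204
grasp_force: 61.4
```

```bash
python3 -m inch '[{"dx":0.0,"dy":0.001,"dz":0,"rx":0,"ry":0,"rz":0},{"dx":0.0,"dy":0.001,"dz":0,"rx":0,"ry":0,"rz":0}]'
python3 -m inch '[{"dx":0.0,"dy":0.0006,"dz":0,"rx":0,"ry":0,"rz":0},{"dx":0.0,"dy":0.0006,"dz":0,"rx":0,"ry":0,"rz":0},{"dx":0.0,"dy":0.0006,"dz":0,"rx":0,"ry":0,"rz":0}]'
```

```text
time: 12.9
tool_pos: [0.554, 0.1738, 0.0734]
tool_rot: [-0.003, 0.646, 0.763, -0.004]
contact_force: [-10.7, -1.7, 12.5]
gripper_width: 0.199
grasp_force: 61.6
time: 13.2
tool_pos: [0.5542, 0.1738, 0.0733]
tool_rot: [-0.004, 0.646, 0.763, -0.004]
contact_force: [-12.1, -2.3, 10.7]
gripper_width: 0.2
grasp_force: 61.6
```

```bash
python3 -m inch '[{"dx":0.0,"dy":-0.002,"dz":0,"rx":0,"ry":0,"rz":0},{"dx":0.0,"dy":-0.004,"dz":-0.002,"rx":0,"ry":0,"rz":0},{"dx":0.0,"dy":-0.004,"dz":-0.004,"rx":0,"ry":0,"rz":0},{"dx":0.0,"dy":-0.004,"dz":-0.006,"rx":0,"ry":0,"rz":0},{"dx":0.0,"dy":-0.004,"dz":-0.006,"rx":0,"ry":0,"rz":0}]'
python3 -c "
from h import *
p,R=tool();print(rows(p,down(.168)))"
```

```text
time: 13.7
tool_pos: [0.5536, 0.1737, 0.0787]
tool_rot: [-0.001, 0.646, 0.763, -0.001]
contact_force: [-5.1, -0.6, 7.0]
gripper_width: 0.204
grasp_force: 61.1
(array([0., 0., 0.]), array([-0.0026, -0.0002, -0.0015]))
```

```bash
python3 -m inch '[{"dx":0.0,"dy":-0.0015,"dz":-0.001,"rx":0,"ry":0,"rz":0},{"dx":0.0,"dy":-0.0015,"dz":-0.0015,"rx":0,"ry":0,"rz":0},{"dx":0.0,"dy":-0.0015,"dz":-0.0015,"rx":0,"ry":0,"rz":0}]'
```

```text
time: 14.0
tool_pos: [0.5534, 0.1737, 0.0802]
tool_rot: [-0.001, 0.646, 0.763, -0.0]
contact_force: [-2.5, 0.6, 5.4]
gripper_width: 0.202
grasp_force: 60.7
```

```bash
python3 -m inch '[{"dx":0,"dy":0,"dz":0,"rx":0,"ry":0,"rz":0},{"dx":0,"dy":0,"dz":0,"rx":0,"ry":0,"rz":0},{"dx":0,"dy":0,"dz":0,"rx":0,"ry":0,"rz":0},{"dx":0,"dy":0,"dz":0,"rx":0,"ry":0,"rz":0}]' 0.3
python3 -m inch '[{"dx":0,"dy":0,"dz":-0.03,"rx":0,"ry":0,"rz":0},{"dx":0,"dy":0,"dz":-0.08,"rx":0,"ry":0,"rz":0},{"dx":0,"dy":0,"dz":-0.13,"rx":0,"ry":0,"rz":0},{"dx":0,"dy":0,"dz":-0.15,"rx":0,"ry":0,"rz":0},{"dx":0,"dy":0,"dz":-0.15,"rx":0,"ry":0,"rz":0}]'
python3 - <<'E'
from h import *
import cv2
im=optics.grab_frame("wrist")[:,:,::-1]
cv2.imwrite("pics/wr4.png",cv2.resize(im[120:320,180:420],None,fx=3,fy=3,interpolation=cv2.INTER_CUBIC))
E
```

```text
time: 14.4
tool_pos: [0.5532, 0.1736, 0.0794]
tool_rot: [-0.001, 0.646, 0.763, -0.001]
contact_force: [-0.7, 0.9, -0.4]
gripper_width: 0.65
grasp_force: 0.0
time: 14.9
tool_pos: [0.5554, 0.174, 0.2034]
tool_rot: [0.002, 0.646, 0.763, 0.002]
contact_force: [-0.1, 0.3, -0.1]
gripper_width: 0.649
grasp_force: 0.0
```

View pics/wr4.png

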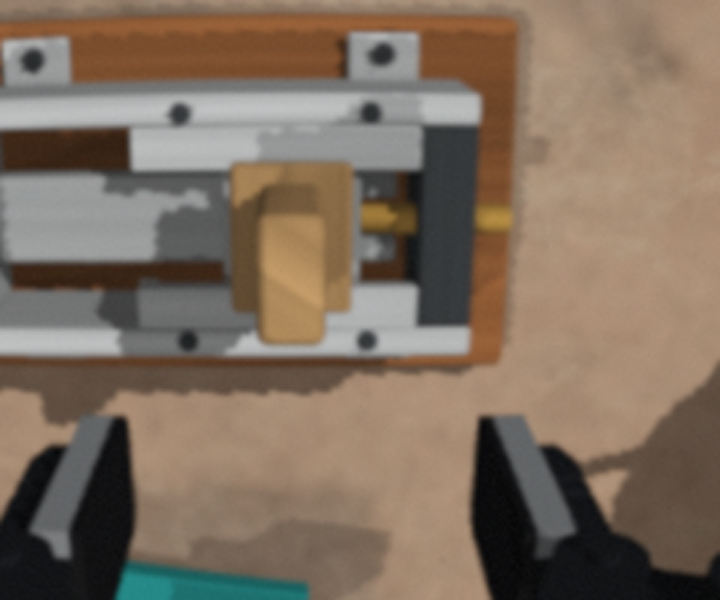

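The keeper stands upright at crop (290,240), with its plate under the lips and touching the brass screw tip at (360,215). The gripper is clear of everything, so I'm handing in.

```bash
python3 -c "
from plant import ticket
print(ticket.job_done())"
```

```text
the job is handed in; nothing more can be done
None
```

The job is handed in (no verdict came back): the keeper seated on the stop screw at about 9 N (estimated from wrist force) and was let go, and the last picture shows it upright under the lips with the gripper clear.

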